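# Shut one valve of a sample manifold and lock it out

### The job

Shut the valve with the orange knob: turn it clockwise, by feel, until it is snug on its seat (less than a quarter turn), without overtightening it and without touching the neighbouring valves. Then set the red lockout cap gently over the orange knob, so that it stands flat on the valve's collar, and let it go; disturb nothing else.

Things in the scene. Friction and masses are not known exactly. Their poses are not given: they have to be found in the camera images.
- valve_orange: the valve to shut: a red round collar, 52 mm across and 20 mm high, fixed on the manifold, carrying the orange knob. Origin on the valve's axis at the collar's underside; z up; the flat collar top lies 20 mm above the origin. x points across the manifold, y along the row of valves.
- orange_grip (a point): point on the orange knob's axis at a good height to grip, 51 mm above the origin of valve_orange. The knob is a 17 mm radius disc, 8 mm thick, with an upright grip bar on it, 34 mm long, 13 mm wide; the bar's top is 7 mm above this point, the disc's top 23 mm below it. The point turns with the knob: its x axis runs along the bar (the black mark is at the -x end).
- orange_knob (a joint): angle of the orange knob, rad; grows clockwise seen from above; starts between 0.1 and 0.35. It turns against about 0.10 N m of friction and stays where it is left (springing back by 0.04 or less). Somewhere from 0.6 to 1.45, different each time and not to be seen, the valve meets its springy seat: the torque steps up by 0.05 N m, then climbs about 1 N m per rad of knob turn.
- orange_seat (a joint): squeeze of the hidden seat, m; 0 before contact, then about 0.0014 per rad of knob turn: too small to steer by its noisy reading, so go by torque. Snug: 0.00005 to 0.00032 (below it leaks, above it is crushed). Best 0.00014: 0.25 N m while turning. Held still, the wrist feels less: about 0.02 N m in free turning, 0.12 to 0.19 when snug, 0.25 when nearly crushed.
- lock_cap: loose red lockout cap, 90 g: an upside-down cup, outside 52 mm across and 48 mm high, inside 46 mm across and 44 mm deep, with a round stem 18 mm across and 34 mm tall on top to hold it by. Origin at the centre of its open rim (its underside); z up. It fits over the orange knob and then stands on the flat collar top.
- cap_stem (a point): point on the axis of the cap's stem, 70 mm above the rim and 12 mm below the stem's top; good to grip.
- manifold: fixed aluminium manifold, 85 x 310 x 35 mm (x, y, z), origin at the centre of its underside; the five valves stand in a row along its y axis on its top, 60 mm apart, in no fixed order. Beyond it, 0.75 m or more from the robot, stand a fixed tube rack, its lid and a tip box, all under 70 mm high.
- reagent_jar: loose round jar, 60 mm across, 75 mm high, origin at its underside. Not to be disturbed.
- wash_bottle: loose bottle with blue cap, 68 mm across, 110 mm high, origin at its underside; not to be disturbed.
- amber_bottle: loose amber bottle with black cap, 64 mm across, 100 mm high, origin at its underside; not to be disturbed.
- valve_white: neighbouring valve with grey collar and white knob, same shape and size as the orange one (bar 34 x 13 mm, its top 58 mm above the origin, pointing any way); origin on its axis at the collar's underside. Not to be touched.
- valve_cream: neighbouring valve with grey collar and cream knob, same shape and size as the orange one (bar 34 x 13 mm, its top 58 mm above the origin, pointing any way); origin on its axis at the collar's underside. Not to be touched.
- valve_grey: neighbouring valve with grey collar and grey knob, same shape and size as the orange one (bar 34 x 13 mm, its top 58 mm above the origin, pointing any way); origin on its axis at the collar's underside. Not to be touched.
- valve_beige: neighbouring valve with grey collar and beige knob, same shape and size as the orange one (bar 34 x 13 mm, its top 58 mm above the origin, pointing any way); origin on its axis at the collar's underside. Not to be touched.
Mind the look-alikes: they are no part of the job. What is shaped like the lock_cap but yellow is not meant.

How it is judged (in metres and radians):
On the way, in this order (a step that is already met when the one before it is completed fails the run):
1. the orange valve is snug on its seat (value of joint orange_seat between 5e-05 and 0.00032 m), for 0.3 s.
2. the lockout cap stands over the orange knob, flat on the collar (horizontal distance between lock_cap and valve_orange below 0.008 m and z of lock_cap in the frame of valve_orange between 0.016 and 0.024 m and angle between lock_cap's own z axis and vertical below 0.08 rad), for 0.2 s.
At the end, for the whole second after the job is handed in: The orange valve's seat is squeezed by 0.00005 to 0.00032 m, and the lockout cap stands at rest and released over the orange knob: its rim within 4 mm of the height of the collar top, its axis within 8 mm of the valve's, tilted less than 0.08 rad (all of step 1 and all of step 2 and linear speed of lock_cap below 0.01 m/s and angular speed of lock_cap below 0.1 rad/s); the robot touches nothing.
It fails at once if the orange valve is overtightened (seat squeezed beyond 0.00032 m) (value of joint orange_seat above 0.00032 m).
It fails at once if a neighbouring valve is touched (more than 0.5 N) (contact force between any of valve_white, valve_cream, valve_grey, valve_beige and anything else above 0.5 N).
It fails at once if the cap is pressed onto the valve with more than 35 N (contact force between lock_cap and valve_orange above 35 N).
It fails at once if a bystander is moved by more than 15 mm or tipped (distance of any of reagent_jar, wash_bottle, amber_bottle from where it was at the start of the episode above 0.015 m or angle between any of reagent_jar, wash_bottle, amber_bottle's own z axis and vertical above 0.3 rad).
It also fails if it takes over 72 s, if anything falls off the work surface, if the arm or the gripper's body presses on something with over 40 N, if the wrist force passes 120 N, or if a joint passes its speed limit or range.

### The arm

A 6-joint arm with a two-finger parallel gripper is mounted at the origin on the work surface. World frame = base frame: x ahead of the robot, y to its left, z up, the work surface at z = 0. Lengths are in mm, angles in rad, forces in N, time in s.
With the tool pointing down it reaches from about 400 to 925 mm from the base axis. Payload 12.5 kg.
Tool frame: the origin (TCP) lies on the front face of the gripper's body, between the roots of the fingers; the fingertips stand 78 mm ahead of it and the grasp point (between the pads) lies 59 mm ahead of it (env.nose_length is the distance from the TCP to the fingertips, in mm); z points along the fingers, y is the line along which they close (so a half turn about z gives the same grasp; the last joint's range is limited). The gripper opens to 95 mm and grips with 3 to 60 N. Pads are 20 mm wide; open, the fingers measure 119 mm over their backs; the gripper's body (75 mm by 180 mm) begins 59 mm behind the grasp point.
Start: joints at [1.213, 0.491, 1.559, -0, 1.092, -0.106], TCP at [155.697, 605.307, 292.261] pointing down, gripper open.
Joint ranges: [-3.1, 3.1], [-0.84, 2.19], [0.05, 2.79], [-1.13, 4.28], [0.06, 2.93], [-2.69, 2.69]. Speed limits (rad/s): [2.22, 2.22, 2.79, 3.14, 3.14, 3.14].

### API

Orientations are given as [roll, pitch, yaw] about the fixed x, y, z axes, in that order (R = Rz(yaw) Ry(pitch) Rx(roll)).
In Python, from cell import env gives the robot as it stands.
- The arm moves only by the tool jog_arm, never from a script. Its argument "motion" is a list of rows, each a list of 7 numbers: the turn, a rotation vector about the tool's x, y, z in degrees, then the shift along the tool's x, y, z in mm, then the finger opening in mm, from 0 to 95.1. In form: [[wx, wy, wz, x, y, z, hand], ...]. A call has 1 to 10 rows; each row shifts and turns the commanded pose from where the row before left it, along the tool's axes as they then stand; what a row does not reach is not made up. A row lasts 1/8 s, in which the tool goes at most 62.5 mm and 10.7 degrees, less where a joint would pass 70% of its speed; a pose out of reach is approached as far as the arm can. A call is refused whole if a number of a shift passes 62.5 or a number of a turn 10.7, either way. A call with a gripper value outside its range is refused whole. The fingers move at their own pace and stop on an object; the grip force is fixed at half the most. Time passes only in rows, so rows that do not move let the fingers close. It gives the time, the measured TCP pose, the force, the opening and the grip force at its end, in the units of the state.
- env.state(): the state, without advancing time (a new reading comes with each control period).
- env.read_camera(name): name is "side" or "top"; returns a dict with "color" (400x640x3 uint8, red, green, blue), "z_map" (400x640 float32, mm along the optical axis (not along the pixel's ray), 0 where there is no reading), "camera_matrix" (3x3 intrinsics, pixels), "world_to_cam" (4x4, takes a point from world to camera coordinates). Camera axes: x right, y up, looking along -z (the intrinsics and any distortion apply to the point x, -y, -z); pixel columns grow to the right and rows downward; lengths in mm; the calibration is good to about 2 mm. A picture is of the moment at which its call begins.
- env.job_done(): hands the job in; it is judged then, once.
Trained networks look in the newest picture that a camera, given by its name, has taken for a name from the list of things; names that differ only in an ending like _2 or _b are one class to them, and where a whole thing is asked for, a point or a joint stands for the part that bears it (a point fixed in the world has none). Each returns a list of dicts, best first, with "score" (0 to 1); they miss things now and then, are a little off and sometimes report something else, mostly with a low value. They report only what shows in the picture. A call takes as long as a camera call. They do not tell look-alikes from the thing itself.
- env.recognise(camera, thing): "location" ([column, row] in pixels, amid what is visible of it).
The state is a dict: "t": time; "joints": joint angles; "qvel": joint speeds; "tau": joint torques, N m; "eef_pos": TCP position; "tcp_rot": TCP orientation; "ft_force": force on the tool from outside, world axes, zero at the start; "moment": the same for the moment, N m; "opening": opening from 0.0 (shut) to 1.0 (fully open); "grip_force": force on a finger pad.
Only numpy, scipy, OpenCV 4.12 (cv2) and the standard library are available. Lean on these libraries where they do the work, as an engineer would, in place of code of your own. Each camera call takes 0.05 s, during which the arm holds its last target. There are 200 camera calls.

## Working session

There is one attempt and no reset: what is moved stays moved. The work goes in short steps, Python scripts to look and compute and a tool call to move; the robot and the scene stay as the last step left them, time stands still between calls to the robot, and variables do not carry over. Pictures are saved under pics/ and viewed, at most 10 in all, crops included, and the job is handed in when it is done.

Besides the shell and the picture viewer there is one more tool, called after "Request:" by a JSON object that holds its "api" and its "payload", one argument or row to a line. jog_arm: Moves the arm, as the interface text tells. Its arguments: {"type":"object","properties":{"motion":{"type":"array"}},"required":["motion"]}

```bash
mkdir -p pics; cat > h.py <<'E'
import numpy as np, cv2
from cell import env
def cloud(d):
    z=d['z_map'].astype(float);K=d['camera_matrix'];h,w=z.shape
    u,v=np.meshgrid(np.arange(w),np.arange(h))
    P=np.stack([(u-K[0,2])/K[0,0]*z,-(v-K[1,2])/K[1,1]*z,-z,np.ones_like(z)],-1)
    return (P@np.linalg.inv(d['world_to_cam']).T)[...,:3]
def save(n,img): cv2.imwrite('pics/'+n,cv2.cvtColor(img,cv2.COLOR_RGB2BGR))
E
python3 - <<'E'
from h import *
s=env.state();print({k:np.round(v,3).tolist() for k,v in s.items()})
for c in('top','side'):
    d=env.read_camera(c);save(c+'0.png',d['color']);W=cloud(d);print(c,d.keys(),np.round(d['camera_matrix'],1).tolist(),np.round(np.linalg.inv(d['world_to_cam']),2).tolist())
    for n in('valve_orange','orange_grip','lock_cap','cap_stem','manifold','reagent_jar','wash_bottle','amber_bottle'):
        for r in env.recognise(c,n)[:3]:
            x,y=np.round(r['location']).astype(int);print(n,round(r['score'],2),x,y,np.round(W[y,x]),d['color'][y,x])
E
```

```text
{'t': 0.0, 'joints': [1.213, 0.492, 1.559, 0.0, 1.092, -0.106], 'qvel': [-0.001, 0.0, 0.001, 0.0, 0.001, -0.001], 'tau': [-0.003, -61.264, -25.818, 0.069, 0.048, -0.0], 'eef_pos': [155.621, 605.141, 291.637], 'tcp_rot': [-3.14, -0.0, 2.89], 'ft_force': [0.083, -0.489, 0.524], 'moment': [0.005, -0.03, -0.028], 'grip_force': 0.0, 'opening': 1.002}
top dict_keys(['color', 'z_map', 'camera_matrix', 'world_to_cam']) [[419.5, 0.0, 330.1], [0.0, 419.5, 196.8], [0.0, 0.0, 1.0]] [[-0.08, 0.97, -0.22, 292.56], [-1.0, -0.08, 0.02, 16.32], [0.0, 0.22, 0.98, 1275.7], [0.0, 0.0, 0.0, 1.0]]
valve_orange 0.62 331 203 [538. -12.  91.] [130  66  15]
valve_orange 0.62 334 212 [522. -20.  36.] [112  96  94]
orange_grip 0.51 330 197 [563. -12.  63.] [144  66  18]
orange_grip 0.44 350 205 [527. -66.  94.] [85 88 85]
lock_cap 0.78 408 166 [ 638. -254.   66.] [101  86   8]
lock_cap 0.76 422 195 [ 550. -289.   45.] [135  16   9]
cap_stem 0.86 424 191 [ 558. -293.   61.] [102  15  10]
manifold 0.73 331 212 [522. -11.  38.] [118  86  83]
reagent_jar 0.57 225 218 [523. 297.  74.] [158 161 154]
reagent_jar 0.24 
[... 353 characters left out ...]
 337.9], [-0.26, -0.56, 0.79, 889.21], [0.02, 0.81, 0.58, 732.24], [0.0, 0.0, 0.0, 1.0]]
valve_orange 0.77 326 206 [542.   5.  62.] [168  70  18]
orange_grip 0.58 325 200 [549.  -7.  74.] [131  52  11]
lock_cap 0.84 344 164 [ 547. -276.   47.] [145  19  17]
lock_cap 0.58 317 165 [ 636. -239.   49.] [222 187  37]
cap_stem 0.76 342 166 [ 553. -275.   38.] [113  15  11]
cap_stem 0.61 316 170 [ 637. -231.   32.] [137 111  16]
cap_stem 0.48 324 204 [550.  -1.  64.] [195  87  28]
manifold 0.63 325 229 [526.  79.  37.] [157 159 159]
reagent_jar 0.66 295 288 [532. 334.  69.] [122 127 123]
wash_bottle 0.76 277 351 [514. 497.  77.] [ 52 110  65]
amber_bottle 0.82 358 145 [ 522. -414.   57.] [76 39 10]
```

```bash
python3 - <<'E'
import cv2
a=cv2.imread('pics/top0.png')[130:270,140:500];b=cv2.imread('pics/side0.png')[120:400,200:440]
cv2.imwrite('pics/a.png',cv2.resize(a,None,fx=2.2,fy=2.2,interpolation=cv2.INTER_CUBIC));cv2.imwrite('pics/b.png',cv2.resize(b,None,fx=2.1,fy=2.1,interpolation=cv2.INTER_CUBIC))
E
```

```text
(no output)
```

View pics/a.png

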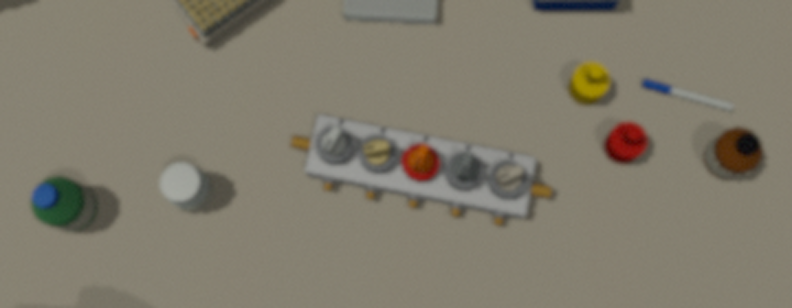

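View pics/b.png

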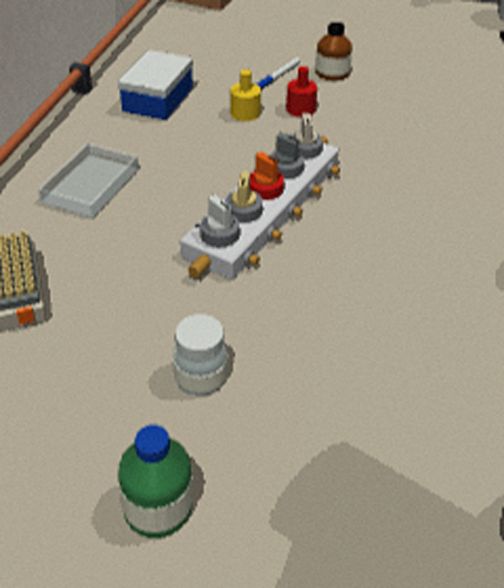

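The scene reads clearly. In the enlarged top view the orange valve is the middle one at about (421,160), with cream and grey either side. The red cap is at (628,142) and the yellow decoy at (591,82). I'll fit silhouettes to get poses finer than one pixel.

```bash
cat >> h.py <<'E'
from scipy.spatial import ConvexHull
from scipy.optimize import minimize
def proj(d,P):
    P=np.asarray(P,float);c=np.c_[P,np.ones(len(P))]@d['world_to_cam'].T;K=d['camera_matrix']
    return np.c_[K[0,0]*c[:,0]/-c[:,2]+K[0,2],K[1,1]*-c[:,1]/-c[:,2]+K[1,2]]
def cyl(r,z0,z1):
    a=np.linspace(0,2*np.pi,36,endpoint=False);return np.vstack([np.c_[r*np.cos(a),r*np.sin(a),0*a+z] for z in(z0,z1)])
def box(l,w,z0,z1,th):
    c,s=np.cos(th),np.sin(th);return np.array([[c*x-s*y,s*x+c*y,z] for x in(-l/2,l/2) for y in(-w/2,w/2) for z in(z0,z1)])
S=12
def sil(d,parts,o,roi):
    x0,y0,x1,y1=roi;m=np.zeros(((y1-y0)*S,(x1-x0)*S),np.uint8)
    for p in parts:
        q=(proj(d,p+o)-[x0-.5,y0-.5])*S;q=q[ConvexHull(q).vertices]
        cv2.fillConvexPoly(m,np.round(q*16).astype(np.int32),255,shift=4)
    m=cv2.GaussianBlur(m,(0,0),S*.6)
    return cv2.resize(m,(x1-x0,y1-y0),interpolation=cv2.INTER_AREA)/255.
def soft(d,roi):
    x0,y0,x1,y1=roi;c=d['color'][y0:y1,x0:x1].astype(float)
    return c
E
python3 - <<'E'
from h import *
D={}
for c in('top','side'):
    d=env.read_camera(c);D[c]=d
import pickle;pickle.dump(D,open('D.pkl','wb'))
R={'valve':{'top':(320,190,346,216),'side':(310,184,346,222)},'cap':{'top':(410,180,440,208),'side':(330,146,360,182)}}
for k in R:
    for c in R[k]:
        x0,y0,x1,y1=R[k][c];C=D[c]['color'][y0:y1,x0:x1].astype(int)
        print(k,c,'R-B');print('\n'.join(' '.join('%3d'%v for v in r) for r in (C[...,0]-C[...,2])[::2,::2]))
        print('G*100/R');print('\n'.join(' '.join('%3d'%v for v in r) for r in (100*C[...,1]//np.maximum(C[...,0],1))[::2,::2])) if k=='valve' else 0
E
```

```text
valve top R-B
  4   3   6   8  10  13  15  18  20  20  21  20  21
  3   4   3   3   3   5   3   5   8  10  13  15  18
  2   2   4   6  10  20  22  11   5   4   4   4   7
  1   3   8  37  67  94 107  66  19   5   2   3   4
  0   9  50  96 121 140 149 112  54  17   3   2   2
  1  30 103 122 135 145 141 106  80  43   7   2   2
  3  53 117 131 132 121 114  99  92  75  22   3   2
  4  47 113 124 119 103 106  98  91  82  28   0  -2
  3  22  95 119  98  99  93  97  87  75  17  -1  -2
  3   8  52 110 111 102  99  93  96  46   6   0  -1
  3   4  11  53 102 113 112 101  50   9   3   1  -2
  2   3   3   7  18  33  31  19   7   3   3   2   0
  2   2   3   3   4   4   3   4   2   4   4   2   1
G*100/R
 99 100  99  99  98  96  96  96  96  96  95  96  94
100 100 100 100 100  99 100  99  97  98  97  97  96
100 100  99  98  94  88  86  94  99 100 100 100  98
100 100  96  73  50  47  55  65  88  98 100  99 100
100  93  64  39  42  50  51  48  53  88 100 100 101
100  71  30  41  51  51  50  47  37  55  95 100 100
 97  56  28  47  51  50  50  46  39  34  81 100 100
 96  63  27  43  50  52  46  45  37  2
[... 4293 characters left out ...]
  95  83  99  19  20  26  25  32
 28  29  29  33 152 145 100  90  72 164 119  27  28  27  26
 26  29  29  36 142 151 138 143 162 161 133  24  27  28  28
 28  27  27  36  92 107 127 128 126 110  57  29  30  28  25
 27  30  29  51  86  99  99  98  97  87  58  29  26  27  29
 27  26  30  53  89  92 100 100  91  83  51  26  28  27  27
 28  26  24  68  93 100  98 101  94  82  46  26  28  27  31
 28  26  24  61  93 101 102  94  98  88  29  26  30  27  28
 30  26  22  23  50 110 105  37  38  65  28  28  27  26  27
 28  31  30  25  27  23  34  21  22  25  26  28  26  28  28
 25  27  28  28  28  27  27  11  11  21  28  29  26  29  27
 25  30  28  30  26  28  29  12  23  18  27  28  29  27  30
G*100/R
```

```bash
cat > fit.py <<'E'
from h import *
RO={'valve':{'top':(316,186,350,220),'side':(308,180,346,222)},'cap':{'top':(406,176,444,212),'side':(328,144,362,182)}}
BL={'top':1.2,'side':.5}
def layers(kind,th):
    if kind=='valve': return [(cyl(26,0,20),.18),(cyl(17,20,28),.45),(box(34,13,28,58,th),.45)]
    return [(cyl(26,0,48),.18),(cyl(9,48,82),.18)]
def render(d,kind,p,z,c):
    x0,y0,x1,y1=RO[kind][c];m=np.full(((y1-y0)*S,(x1-x0)*S),.97,np.float32)
    for P,v in layers(kind,p[2] if len(p)>2 else 0):
        q=(proj(d,P+[p[0],p[1],z])-[x0-.5,y0-.5])*S;q=q[ConvexHull(q).vertices]
        cv2.fillConvexPoly(m,np.round(q*16).astype(np.int32),v,shift=4)
    return cv2.resize(cv2.GaussianBlur(m,(0,0),S*BL[c]),(x1-x0,y1-y0),interpolation=cv2.INTER_AREA)
def obs(d,kind,c):
    x0,y0,x1,y1=RO[kind][c];C=d['color'][y0:y1,x0:x1].astype(float);return np.clip(C[...,1]/np.maximum(C[...,0],8),.1,.97)
def fit(D,kind,z,inits,cams):
    O={c:obs(D[c],kind,c) for c in cams}
    f=lambda p:sum(np.minimum(np.abs(render(D[c],kind,p,z,c)-O[c]),.4).mean() for c in cams)
    best=min((minimize(f,p0,method='Nelder-Mead',options=dict(initial_simplex=np.array([p0]+[np.array(p0)+e for e in np.diag([8,8,.4][:len(p0)])]),xatol=.05,fatol=1e-6)) for p0 in inits),key=lambda r:r.fun)
    return best.x,best.fun
E
python3 - <<'E'
from fit import *
import pickle;D=pickle.load(open('D.pkl','rb'))
for cams in (['top'],['side'],['top','side']):
    x,f=fit(D,'valve',35,[(545,-10,t) for t in np.arange(0,3.1,.5)],cams);print('valve',cams,x.round(2),f)
    x,f=fit(D,'cap',0,[(550,-285)],cams);print('cap',cams,x.round(2),f)
# manifold yaw from top-face points
W=cloud(D['side']);W=W.reshape(-1,3);m=(abs(W[:,0]-545)<80)&(abs(W[:,1]+10)<200)&(W[:,2]>30)&(W[:,2]<40)
print(m.sum(),cv2.minAreaRect(W[m][:,:2].astype(np.float32)),np.median(W[m][:,2]))
for n in('valve_white','valve_cream','valve_grey','valve_beige'):
    env.read_camera('side');print(n,[(np.round(r['location']).tolist(),round(r['score'],2)) for r in env.recognise('side',n)[:3]])
E
```

```text
valve ['top'] [547.61 -12.56   2.5 ] 0.03185419841636506
cap ['top'] [ 554.42 -299.64] 0.03184377165791037
valve ['side'] [546.46 -14.42   2.41] 0.03571961410495171
cap ['side'] [ 553.68 -299.18] 0.05043192507608316
valve ['top', 'side'] [546.58 -12.54   2.41] 0.06896654242940137
cap ['top', 'side'] [ 553.67 -299.07] 0.08256683150217864
768 ((545.4951782226562, -6.1161651611328125), (313.6466369628906, 86.218017578125), 73.0406494140625) 35.7879378392218
valve_white [([303.0, 225.0], 0.78)]
valve_cream []
valve_grey [([338.0, 192.0], 0.64)]
valve_beige [([346.0, 186.0], 0.67)]
```

The two cameras agree to about 2 mm: the valve is at (547,−13) with the bar at about 2.45–2.5 rad, and the cap is at (554,−299). The manifold yaw is about −0.3. Next I move above the valve.

Request:
{"api": "jog_arm", "payload": {
  "motion": [
    [0,0,7.4,0,0,0,60],
    [0,0,7.4,0,0,0,60],
    [0,0,7.5,0,0,0,60],
    [0,0,0,-45,-17,0,60],
    [0,0,0,-45,-17,0,60],
    [0,0,0,-45,-17,0,60],
    [0,0,0,-45,-17,0,60],
    [0,0,0,-45,-17,0,60],
    [0,0,0,-45,-17,0,60],
    [0,0,0,-45,-17,0,60]
  ]
}}

```text
t: 2.65
eef_pos: [337.7, 320.2, 292.5]
tcp_rot: [3.141, 0.0, 2.501]
ft_force: [1.0, 0.3, 0.9]
opening: 0.631
grip_force: 0.0
```

Request:
{"api": "jog_arm", "payload": {
  "motion": [
    [0,0,0,-45,-17,0,50],
    [0,0,0,-45,-17,0,40],
    [0,0,0,-45,-17,0,35],
    [0,0,0,-45,-17,0,32],
    [0,0,0,-45,-17,0,32],
    [0,0,0,-45,-17,0,32],
    [0,0,0,-45,-17,0,32],
    [0,0,0,0,0,0,32],
    [0,0,0,0,0,0,32]
  ]
}}

```text
t: 3.78
eef_pos: [517.9, 38.0, 292.1]
tcp_rot: [-3.142, -0.001, 2.5]
ft_force: [-0.3, 0.1, -0.1]
opening: 0.34
grip_force: 0.0
```

```bash
cat >> h.py <<'E'
def go(x,y,z,yaw=None):
    s=env.state();p=np.array(s['eef_pos']);psi=s['tcp_rot'][2];d=np.array([x,y,z])-p
    print('t',s['t'],'pos',p.round(1),'rot',np.round(s['tcp_rot'],3),'j6',round(s['joints'][5],2),'F',np.round(s['ft_force'],2),'M',np.round(s['moment'],3),'op',round(s['opening']*95.1,1),'gf',np.round(s['grip_force'],1))
    print('tool shift',np.round([np.cos(psi)*d[0]+np.sin(psi)*d[1],np.sin(psi)*d[0]-np.cos(psi)*d[1],-d[2]],1), 'wz deg',None if yaw is None else np.degrees((psi-yaw+np.pi)%(2*np.pi)-np.pi).round(1))
E
python3 -c "
from h import *
go(547,-13,147,2.5)"
```

```text
t 3.775 pos [517.9  38.  292.1] rot [-3.142e+00 -1.000e-03  2.500e+00] j6 -0.98 F [-0.34  0.09 -0.14] M [-0.037  0.003 -0.031] op 32.4 gf 0.0
tool shift [-53.8 -23.5 145.1] wz deg 0.0
```

Request:
{"api": "jog_arm", "payload": {
  "motion": [
    [0,0,0,-27,-12,0,32],
    [0,0,0,-27,-11.5,0,32],
    [0,0,0,0,0,30,32],
    [0,0,0,0,0,30,32],
    [0,0,0,0,0,20,32],
    [0,0,0,0,0,0,32],
    [0,0,0,0,0,0,32]
  ]
}}

```text
t: 4.65
eef_pos: [547.7, -12.6, 213.1]
tcp_rot: [3.141, 0.001, 2.502]
ft_force: [0.3, 0.2, -0.1]
opening: 0.336
grip_force: 0.0
```

```bash
python3 - <<'E'
from h import *
go(547,-13,147,2.5)
d=env.read_camera('side');a=d['color'][120:240,260:400];b=env.read_camera('top')['color'][150:240,280:385]
a=cv2.resize(a,None,fx=4,fy=4,interpolation=cv2.INTER_CUBIC);b=cv2.resize(b,(320,480*90*320//(105*480)),interpolation=cv2.INTER_CUBIC)
o=np.zeros((480,800-20,3),np.uint8)+0;o=np.zeros((480,560+220,3),np.uint8);o[:480,:560]=a;b=cv2.resize(b,(220,189));o[:189,560:]=b;save('c.png',o)
E
```

```text
t 4.65 pos [547.7 -12.6 213.1] rot [3.141e+00 1.000e-03 2.502e+00] j6 -1.07 F [ 0.29  0.19 -0.07] M [-0.007  0.004  0.055] op 31.9 gf 0.0
tool shift [ 0.3 -0.7 66.1] wz deg 0.1
```

View pics/c.png

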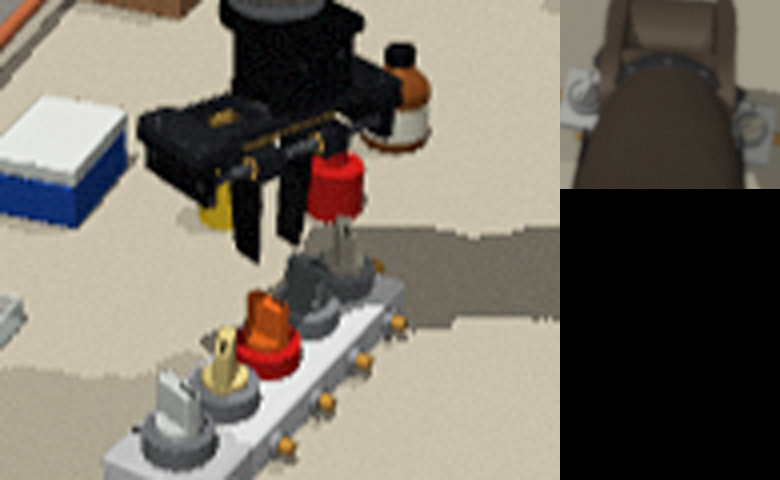

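The fingers, at about (265,220), hang straight above the orange bar at (265,320) and straddle its thin side. I descend and stop above contact height.

Request:
{"api": "jog_arm", "payload": {
  "motion": [
    [0,0,0,0,0,20,32],
    [0,0,0,0,0,20,32],
    [0,0,0,0,0,15,32],
    [0,0,0,0,0,10,32],
    [0,0,0,0,0,0,32],
    [0,0,0,0,0,0,32]
  ]
}}

```text
t: 5.5
eef_pos: [547.8, -13.3, 147.7]
tcp_rot: [3.141, 0.001, 2.501]
ft_force: [0.9, 0.3, -0.5]
opening: 0.338
grip_force: 0.0
```

Request:
{"api": "jog_arm", "payload": {
  "motion": [
    [0,0,0,0,0,0,20],
    [0,0,0,0,0,0,17],
    [0,0,0,0,0,0,15],
    [0,0,0,0,0,0,13.5]
  ]
}}

```text
t: 6.0
eef_pos: [548.5, -12.9, 147.6]
tcp_rot: [3.139, 0.002, 2.501]
ft_force: [6.6, 4.7, -1.7]
opening: 0.146
grip_force: 6.8
```

```bash
python3 -c "
from h import *
go(547,-13,147,2.5)"
```

```text
t 6.0 pos [548.5 -12.9 147.6] rot [3.139e+00 2.000e-03 2.501e+00] j6 -1.07 F [ 6.64  4.74 -1.7 ] M [ 0.736 -0.987  0.107] op 13.9 gf 6.8
tool shift [ 1.2 -1.   0.6] wz deg 0.0
```

One finger touched first, with a force of about 8 N along tool +y. I shift +1 mm in y to centre and then close fully.

Request:
{"api": "jog_arm", "payload": {
  "motion": [
    [0,0,0,0,0.5,0,14],
    [0,0,0,0,0.5,0,13],
    [0,0,0,0,0,0,11],
    [0,0,0,0,0,0,10],
    [0,0,0,0,0,0,10],
    [0,0,0,0,0,0,10]
  ]
}}

```text
t: 6.75
eef_pos: [548.5, -12.7, 147.6]
tcp_rot: [3.141, 0.001, 2.5]
ft_force: [3.2, -2.0, 5.5]
opening: 0.136
grip_force: 29.9
```

```bash
python3 -c "
from h import *
go(547,-13,147,2.5)"
```

```text
t 6.75 pos [548.5 -12.7 147.6] rot [3.141e+00 1.000e-03 2.500e+00] j6 -1.07 F [ 3.23 -1.98  5.52] M [-0.479 -0.54   0.075] op 12.9 gf 29.9
tool shift [ 1.  -1.1  0.6] wz deg 0.0
```

```bash
cat >> h.py <<'E'
def feel(n=5):
    s=env.state();print('t',s['t'],'moving Mz',round(s['moment'][2],3),'F',np.round(s['ft_force'],1),'yaw',round(s['tcp_rot'][2],4),'pos',np.round(s['eef_pos'],1),'qv6',round(s['qvel'][5],3),'tau6',round(s['tau'][5],3))
    L=[]
    for _ in range(n): env.read_camera('side');q=env.state();L.append([q['moment'][2],q['tau'][5],q['tcp_rot'][2]])
    L=np.array(L);print('held Mz mean',L[:,0].mean().round(3),'sd',L[:,0].std().round(3),'tau6',L[:,1].mean().round(3),'yaw',L[:,2].mean().round(4))
E
python3 -c "
from h import *
feel()"
```

```text
t 6.75 moving Mz 0.075 F [ 3.2 -2.   5.5] yaw 2.5005 pos [548.5 -12.7 147.6] qv6 -0.001 tau6 0.069
held Mz mean 0.079 sd 0.032 tau6 0.069 yaw 2.5005
```

Request:
{"api": "jog_arm", "payload": {
  "motion": [
    [0,0,2,0,0,0,10],
    [0,0,2,0,0,0,10],
    [0,0,2,0,0,0,10]
  ]
}}

```text
t: 7.38
eef_pos: [548.3, -12.9, 147.5]
tcp_rot: [3.141, 0.001, 2.395]
ft_force: [1.9, -3.8, 6.9]
opening: 0.135
grip_force: 29.9
```

```bash
python3 -c "
from h import *
feel()"
```

```text
t 7.375 moving Mz 0.15 F [ 1.9 -3.8  6.9] yaw 2.3949 pos [548.3 -12.9 147.5] qv6 0.275 tau6 -0.354
held Mz mean -0.018 sd 0.056 tau6 0.055 yaw 2.395
```

Request:
{"api": "jog_arm", "payload": {
  "motion": [
    [0,0,2,0,0,0,10],
    [0,0,2,0,0,0,10],
    [0,0,2,0,0,0,10]
  ]
}}

```text
t: 8.0
eef_pos: [548.1, -13.0, 147.5]
tcp_rot: [-3.141, 0.001, 2.29]
ft_force: [1.5, -6.0, 8.1]
opening: 0.131
grip_force: 29.9
```

```bash
python3 -c "
from h import *
feel()"
```

```text
t 8.0 moving Mz 0.152 F [ 1.5 -6.   8.1] yaw 2.2902 pos [548.1 -13.  147.5] qv6 0.278 tau6 -0.35
held Mz mean 0.005 sd 0.051 tau6 0.061 yaw 2.2904
```

Request:
{"api": "jog_arm", "payload": {
  "motion": [
    [0,0,2,0,0,0,10],
    [0,0,2,0,0,0,10]
  ]
}}

```text
t: 8.5
eef_pos: [548.0, -13.2, 147.5]
tcp_rot: [-3.141, 0.001, 2.22]
ft_force: [1.2, -6.5, 7.7]
opening: 0.137
grip_force: 29.9
```

```bash
python3 -c "
from h import *
feel(8)"
```

```text
t 8.5 moving Mz 0.067 F [ 1.2 -6.5  7.7] yaw 2.2205 pos [548.  -13.2 147.5] qv6 0.276 tau6 -0.354
held Mz mean 0.063 sd 0.031 tau6 0.089 yaw 2.221
```

Request:
{"api": "jog_arm", "payload": {
  "motion": [
    [0,0,0,-0.5,-0.4,0,10],
    [0,0,2,0,0,0,10],
    [0,0,2,0,0,0,10]
  ]
}}

```text
t: 9.28
eef_pos: [547.9, -13.3, 147.5]
tcp_rot: [-3.141, -0.0, 2.151]
ft_force: [0.0, -2.5, 8.6]
opening: 0.137
grip_force: 29.9
```

```bash
python3 -c "
from h import *
feel(6)"
```

```text
t 9.275 moving Mz 0.092 F [ 0.  -2.5  8.6] yaw 2.1505 pos [547.9 -13.3 147.5] qv6 0.278 tau6 -0.362
held Mz mean -0.052 sd 0.073 tau6 0.004 yaw 2.1507
```

Request:
{"api": "jog_arm", "payload": {
  "motion": [
    [0,0,2,0,0,0,10],
    [0,0,2,0,0,0,10]
  ]
}}

```text
t: 9.82
eef_pos: [547.7, -13.4, 147.5]
tcp_rot: [-3.141, -0.0, 2.081]
ft_force: [-1.1, -4.5, 9.2]
opening: 0.134
grip_force: 29.9
```

```bash
python3 -c "
from h import *
feel(6)"
```

```text
t 9.825 moving Mz 0.141 F [-1.1 -4.5  9.2] yaw 2.0808 pos [547.7 -13.4 147.5] qv6 0.277 tau6 -0.347
held Mz mean -0.025 sd 0.052 tau6 0.016 yaw 2.081
```

Request:
{"api": "jog_arm", "payload": {
  "motion": [
    [0,0,0,-0.3,-0.4,0,10],
    [0,0,2,0,0,0,10],
    [0,0,2,0,0,0,10]
  ]
}}

```text
t: 10.5
eef_pos: [547.6, -13.6, 147.5]
tcp_rot: [-3.141, -0.0, 2.011]
ft_force: [-1.0, -1.6, 9.1]
opening: 0.135
grip_force: 29.9
```

```bash
python3 -c "
from h import *
feel(6)"
```

```text
t 10.5 moving Mz 0.196 F [-1.  -1.6  9.1] yaw 2.011 pos [547.6 -13.6 147.5] qv6 0.277 tau6 -0.271
held Mz mean 0.092 sd 0.061 tau6 0.133 yaw 2.0113
```

Request:
{"api": "jog_arm", "payload": {
  "motion": [
    [0,0,2,0,0,0,10],
    [0,0,2,0,0,0,10]
  ]
}}

```text
t: 11.05
eef_pos: [547.4, -13.6, 147.5]
tcp_rot: [-3.141, -0.0, 1.941]
ft_force: [-2.7, -1.9, 8.9]
opening: 0.134
grip_force: 29.9
```

```bash
python3 -c "
from h import *
feel(6)"
```

```text
t 11.05 moving Mz 0.3 F [-2.7 -1.9  8.9] yaw 1.9414 pos [547.4 -13.6 147.5] qv6 0.278 tau6 -0.2
held Mz mean 0.178 sd 0.052 tau6 0.238 yaw 1.9418
```

The torque rose as specified: while turning, joint-6 torque is +0.15 N m over its free level, so about 0.25 N m in total, and held it is 0.18. That puts the squeeze at about 0.00014. I add 1° against spring-back, check, and release.

Request:
{"api": "jog_arm", "payload": {
  "motion": [
    [0,0,1,0,0,0,10],
    [0,0,0,0,0,0,10],
    [0,0,0,0,0,0,10],
    [0,0,0,0,0,0,10]
  ]
}}

```text
t: 11.85
eef_pos: [547.4, -13.7, 147.5]
tcp_rot: [-3.141, -0.0, 1.925]
ft_force: [-1.1, -0.7, 9.2]
opening: 0.136
grip_force: 29.9
```

```bash
python3 -c "
from h import *
feel(6)"
```

```text
t 11.85 moving Mz 0.257 F [-1.1 -0.7  9.2] yaw 1.9252 pos [547.4 -13.7 147.5] qv6 0.0 tau6 0.243
held Mz mean 0.247 sd 0.016 tau6 0.243 yaw 1.9251
```

Request:
{"api": "jog_arm", "payload": {
  "motion": [
    [0,0,0,0,0,0,15],
    [0,0,0,0,0,0,20],
    [0,0,0,0,0,0,28],
    [0,0,0,0,0,0,30],
    [0,0,0,0,0,0,30],
    [0,0,0,0,0,-10,30],
    [0,0,0,0,0,-20,30],
    [0,0,0,0,0,-40,30],
    [0,0,0,0,0,-40,30],
    [0,0,0,0,0,-30,40]
  ]
}}

```text
t: 13.4
eef_pos: [547.9, -13.6, 289.7]
tcp_rot: [3.14, 0.001, 1.925]
ft_force: [-0.1, -0.3, 0.1]
opening: 0.375
grip_force: 0.0
```

```bash
python3 -c "
from h import *
go(554,-299,250,1.92)"
```

```text
t 13.4 pos [547.9 -13.6 289.7] rot [3.140e+00 1.000e-03 1.925e+00] j6 -0.5 F [-0.1  -0.25  0.11] M [-0.12   0.085 -0.124] op 35.7 gf 0.0
tool shift [-269.8  -93.1   39.7] wz deg 0.3
```

Request:
{"api": "jog_arm", "payload": {
  "motion": [
    [0,0,0,-45,-15.5,0,45],
    [0,0,0,-45,-15.5,0,45],
    [0,0,0,-45,-15.5,0,45],
    [0,0,0,-45,-15.5,0,45],
    [0,0,0,-45,-15.5,0,45],
    [0,0,0,-45,-15.5,0,45],
    [0,0,0,0,0,50,45],
    [0,0,0,0,0,50,45],
    [0,0,0,0,0,15,45],
    [0,0,0,0,0,0,45]
  ]
}}

```text
t: 14.65
eef_pos: [554.5, -299.1, 172.6]
tcp_rot: [-3.141, -0.0, 1.925]
ft_force: [-0.3, -0.1, 1.2]
opening: 0.475
grip_force: 0.0
```

```bash
python3 - <<'E'
from h import *
go(554,-299,132,1.92)
d=env.read_camera('side');save('d.png',cv2.resize(d['color'][60:240,250:410],None,fx=3.2,fy=3.2,interpolation=cv2.INTER_CUBIC))
E
```

```text
t 14.65 pos [ 554.5 -299.1  172.6] rot [-3.141 -0.     1.925] j6 -0.95 F [-0.31 -0.06  1.22] M [-0.075 -0.006 -0.033] op 45.1 gf 0.0
tool shift [ 0.3 -0.4 40.6] wz deg 0.3
```

View pics/d.png

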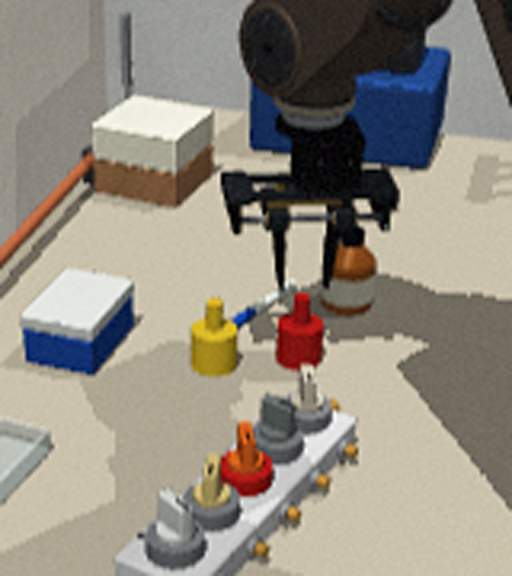

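The orange bar at (245,450) has turned. The fingers at (280,285) and (330,285) straddle the red stem at (302,308). I descend and grip.

Request:
{"api": "jog_arm", "payload": {
  "motion": [
    [0,0,0,0,0,20,45],
    [0,0,0,0,0,14,45],
    [0,0,0,0,0,7,45],
    [0,0,0,0,0,0,30],
    [0,0,0,0,0,0,24],
    [0,0,0,0,0,0,21],
    [0,0,0,0,0,0,19]
  ]
}}

```text
t: 15.58
eef_pos: [554.3, -299.1, 131.5]
tcp_rot: [3.141, 0.0, 1.925]
ft_force: [-0.6, 0.3, 0.3]
opening: 0.209
grip_force: 0.0
```

Request:
{"api": "jog_arm", "payload": {
  "motion": [
    [0,0,0,0,0,0,15],
    [0,0,0,0,0,0,14],
    [0,0,0,0,0,0,14],
    [0,0,0,0,0,0,14]
  ]
}}

```text
t: 16.08
eef_pos: [554.3, -299.1, 131.3]
tcp_rot: [3.141, 0.0, 1.925]
ft_force: [-0.2, 0.3, 2.9]
opening: 0.184
grip_force: 30.0
```

```bash
python3 - <<'E'
from fit import *
go(547.5,-13.5,262,1.92)
D={c:env.read_camera(c) for c in('top','side')}
print(fit(D,'cap',0,[(554,-299)],['side']))
E
```

```text
t 16.075 pos [ 554.3 -299.1  131.3] rot [3.141 0.    1.925] j6 -0.95 F [-0.18  0.28  2.89] M [-0.112  0.01  -0.009] op 17.5 gf 30.0
tool shift [ 270.3   92.6 -130.7] wz deg 0.3
(array([ 553.50421918, -299.85007232]), np.float64(0.06401828247540052))
```

Request:
{"api": "jog_arm", "payload": {
  "motion": [
    [0,0,0,0,0,-10,14],
    [0,0,0,0,0,-40,14],
    [0,0,0,0,0,-50,14],
    [0,0,0,0,0,-40,14],
    [0,0,0,45,15.4,0,14],
    [0,0,0,45,15.4,0,14],
    [0,0,0,45,15.4,0,14],
    [0,0,0,45,15.4,0,14],
    [0,0,0,45,15.4,0,14],
    [0,0,0,45,15.4,0,14]
  ]
}}

```text
t: 17.42
eef_pos: [547.0, -12.3, 271.7]
tcp_rot: [3.141, 0.0, 1.924]
ft_force: [0.8, 0.7, -0.3]
opening: 0.182
grip_force: 30.0
```

Request:
{"api": "jog_arm", "payload": {
  "motion": [
    [0,0,0,0,0,0,14],
    [0,0,0,0,0,0,14]
  ]
}}

```text
t: 17.68
eef_pos: [547.4, -14.0, 271.5]
tcp_rot: [3.141, 0.0, 1.925]
ft_force: [0.0, -0.7, -1.2]
opening: 0.184
grip_force: 30.0
```

```bash
python3 - <<'E'
import fit
from fit import *
go(547.5,-13.5,187,1.92)
# where is the cap relative to the tool: fit hanging cap in side view
p=env.state()['eef_pos'];zc=p[2]-131.3
d=env.read_camera('side');c=proj(d,[[p[0],p[1],zc+40]])[0].astype(int)
fit.RO['cap']['side']=(c[0]-20,c[1]-26,c[0]+20,c[1]+22)
print(zc,c,fit.fit({'side':d},'cap',zc,[(p[0],p[1])],['side']))
save('e.png',cv2.resize(d['color'][110:240,250:410],None,fx=3.5,fy=3.5,interpolation=cv2.INTER_CUBIC))
E
```

```text
t 17.675 pos [547.4 -14.  271.5] rot [3.141 0.    1.925] j6 -0.5 F [ 0.01 -0.68 -1.23] M [-0.056  0.003 -0.031] op 17.5 gf 30.0
tool shift [ 0.5  0.3 84.5] wz deg 0.3Traceback (most recent call last):
  File "<stdin>", line 7, in <module>
AttributeError: 'function' object has no attribute 'RO'
```

Request:
{"api": "jog_arm", "payload": {
  "motion": [
    [0,0,0,0.3,0.2,20,14],
    [0,0,0,0,0,18,14],
    [0,0,0,0,0,0,14]
  ]
}}

```text
t: 18.1
eef_pos: [547.2, -14.6, 232.3]
tcp_rot: [-3.14, -0.001, 1.923]
ft_force: [-0.2, -0.7, -1.3]
opening: 0.181
grip_force: 30.0
```

```bash
python3 - <<'E'
from fit import *
go(547.5,-13.5,187,1.92)
p=env.state()['eef_pos'];zc=p[2]-131.3
d=env.read_camera('side');c=proj(d,[[p[0],p[1],zc+40]])[0].astype(int)
RO['cap']['side']=(c[0]-18,c[1]-18,c[0]+18,c[1]+15)
print(zc,c,fit({'side':d},'cap',zc,[(p[0],p[1])],['side']))
save('e.png',cv2.resize(d['color'][110:240,250:410],None,fx=3.5,fy=3.5,interpolation=cv2.INTER_CUBIC))
E
```

```text
t 18.1 pos [547.2 -14.6 232.3] rot [-3.140e+00 -1.000e-03  1.923e+00] j6 -0.5 F [-0.17 -0.7  -1.27] M [-0.102  0.051  0.005] op 17.2 gf 30.0
tool shift [ 0.9  0.7 45.3] wz deg 0.2
101.02799462138273 [326 179] (array([545.43886196, -12.0585586 ]), np.float64(0.06895734089227021))
```

View pics/e.png

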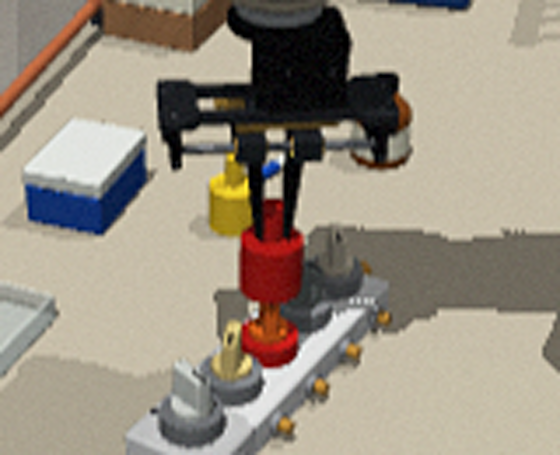

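The red cap at (272,265) hangs level and centred over the orange knob at (270,320). I lower it, watching the force.

Request:
{"api": "jog_arm", "payload": {
  "motion": [
    [0,0,0,0.6,0.4,6,14],
    [0,0,0,0,0,6,14],
    [0,0,0,0,0,6,14],
    [0,0,0,0,0,6,14],
    [0,0,0,0,0,0,14]
  ]
}}

```text
t: 18.77
eef_pos: [547.5, -12.7, 208.7]
tcp_rot: [-3.141, -0.0, 1.925]
ft_force: [0.1, 0.1, -0.7]
opening: 0.182
grip_force: 30.0
```

Request:
{"api": "jog_arm", "payload": {
  "motion": [
    [0,0,0,0,0,6,14],
    [0,0,0,0,0,6,14],
    [0,0,0,0,0,5,14],
    [0,0,0,0,0,2,14],
    [0,0,0,0,0,0,14]
  ]
}}

```text
t: 19.4
eef_pos: [547.6, -12.7, 190.1]
tcp_rot: [-3.141, -0.0, 1.925]
ft_force: [-0.5, 0.0, -0.9]
opening: 0.184
grip_force: 30.0
```

Request:
{"api": "jog_arm", "payload": {
  "motion": [
    [0,0,0,0,0,1,14],
    [0,0,0,0,0,1,14],
    [0,0,0,0,0,0,14]
  ]
}}

```text
t: 19.77
eef_pos: [547.6, -12.7, 188.2]
tcp_rot: [3.142, -0.0, 1.925]
ft_force: [-0.3, 0.1, -0.8]
opening: 0.183
grip_force: 30.0
```

Request:
{"api": "jog_arm", "payload": {
  "motion": [
    [0,0,0,0,0,0.7,14],
    [0,0,0,0,0,0.7,14],
    [0,0,0,0,0,0,14]
  ]
}}

```text
t: 20.15
eef_pos: [547.6, -12.7, 186.8]
tcp_rot: [-3.142, -0.0, 1.925]
ft_force: [0.1, 0.2, -1.2]
opening: 0.181
grip_force: 30.0
```

Request:
{"api": "jog_arm", "payload": {
  "motion": [
    [0,0,0,0,0,0.5,14],
    [0,0,0,0,0,0,14]
  ]
}}

```text
t: 20.4
eef_pos: [547.6, -12.8, 186.3]
tcp_rot: [3.141, -0.0, 1.925]
ft_force: [-0.0, -0.3, -0.8]
opening: 0.181
grip_force: 30.0
```

Request:
{"api": "jog_arm", "payload": {
  "motion": [
    [0,0,0,0,0,0.5,14],
    [0,0,0,0,0,0,14]
  ]
}}

```text
t: 20.65
eef_pos: [547.7, -12.8, 186.3]
tcp_rot: [3.141, 0.0, 1.925]
ft_force: [-0.4, -0.2, 4.7]
opening: 0.184
grip_force: 30.0
```

Request:
{"api": "jog_arm", "payload": {
  "motion": [
    [0,0,0,0,0,0.4,14],
    [0,0,0,0,0,0,14]
  ]
}}

```text
t: 20.9
eef_pos: [547.7, -12.8, 186.2]
tcp_rot: [3.141, 0.0, 1.925]
ft_force: [-1.2, 0.8, 9.1]
opening: 0.184
grip_force: 30.0
```

The cap made contact exactly at the predicted height (186.3, 9 N). I release it and retreat.

Request:
{"api": "jog_arm", "payload": {
  "motion": [
    [0,0,0,0,0,-0.5,14],
    [0,0,0,0,0,0,20],
    [0,0,0,0,0,0,26],
    [0,0,0,0,0,0,35],
    [0,0,0,0,0,0,42],
    [0,0,0,0,0,0,42],
    [0,0,0,0,0,-15,42],
    [0,0,0,0,0,-40,42],
    [0,0,0,0,0,-50,42],
    [0,0,0,0,0,0,42]
  ]
}}

```text
t: 22.15
eef_pos: [548.4, -12.8, 295.3]
tcp_rot: [3.135, 0.003, 1.925]
ft_force: [0.8, 0.1, -0.2]
opening: 0.439
grip_force: 0.0
```

```bash
python3 - <<'E'
from fit import *
go(547.5,-13,290,1.92)
d=env.read_camera('side');c=proj(d,[[547.5,-13,55+35]])[0].astype(int)
RO['cap']['side']=(c[0]-18,c[1]-20,c[0]+18,c[1]+14)
print(fit({'side':d},'cap',55,[(547,-13)],['side']))
save('f.png',cv2.resize(d['color'][110:240,250:410],None,fx=3.5,fy=3.5,interpolation=cv2.INTER_CUBIC))
E
```

```text
t 22.15 pos [548.4 -12.8 295.3] rot [3.135e+00 3.000e-03 1.925e+00] j6 -0.5 F [ 0.77  0.09 -0.2 ] M [-0.048 -0.029 -0.022] op 41.8 gf 0.0
tool shift [ 0.1 -0.9  5.3] wz deg 0.3
(array([546.24792514, -10.26137448]), np.float64(0.038941116322271374))
```

View pics/f.png

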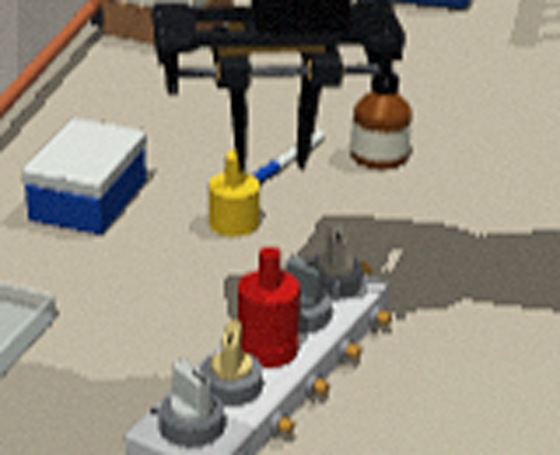

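The red cap at (268,310) stands upright and flat on the collar, its sides flush with the collar's. The gripper is clear of it. I hand the job in.

```bash
python3 -c "
from h import *
print(env.job_done())"
```

```text
the job is handed in; nothing more can be done
None
```

I turned the orange valve to about 0.25 N m by feel, set the red cap flat on its collar and released it, and handed the job in; it returned no verdict.

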